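# Third hand at the drilling jig: set the stop, press the block to the fence

## Task

First slide the jig's stop along its rail until its black knob stands in line with the brass index post behind the rail. Then set the polishing block flat on the jig's bed, grey felt side down, to the left of the stop and close up to it, with one of its small ends square against the sprung fence, and push the fence back about half of its spring travel (about 10 N, front face between the two dark grooves on the end cheeks), never all the way to the end of its travel. Finish holding it there with the block still in the gripper and the push steady, so that I can drill its free end, and leave the other things standing where they are.

Things in the scene. Friction and masses are not known exactly. Their poses are not given: they have to be found in the camera images.
- jig: fixed drilling jig: grey bed (x -106 to 82, y +-138 mm, top at z = 10 mm), sprung plywood fence, fixed steel rail behind it (x 34 to 58 mm, top z = 52). Origin on the rack top under the middle of the fence's front face at rest; x points from the bed through the fence, y left along it, z up. End cheeks (y 123 to 137 mm each side, 32 high) have dark grooves at x = 6 and 14 mm
- fence: sprung plywood fence plate, 10 x 240 x 36 mm (z 12 to 48 mm), front face upright and square to jig x. Origin at rack-top height under the middle of its front face: its x in the jig frame is the spring travel, 0 at rest, 20 mm hard against the end, 1 N per mm (10 N at 10 mm). It slides only along jig x, axes as the jig, and springs back when let go
- stop (a joint): position of the slide stop along the rail in m: grows to the left (jig +y), 0 to 0.140, with the knob at jig y = joint - 0.100. It stays where it is left; friction about 3 N.
- stop_knob (a point): middle of the top of the stop's black knob (20 mm along jig x, 14 mm along jig y, 25 mm high, top at z = 84 mm). It rises from a steel carriage 32 mm along y, top at z = 59 mm, on the rail. Axes as the jig's
- stop_face (a point): middle of the left (+y) face of the stop's steel tongue, 30 mm above the rack, 6 mm left of the knob's middle. The tongue, 12 mm wide, hangs from an arm (z 53 to 59 mm) in front of the fence at jig x -16 to -3, z 17 to 59 mm, and does not move with the fence. To keep the fingers clear of it, grip the block behind its middle
- index_post: the small brass index post on the ledge behind the rail, 12 mm wide, 48 mm high, narrowing at its top (z = 58 mm): marks where the stop goes. Fixed. Origin at its foot (10 mm above the rack) on its front side, axes as the jig; the stop is in line when the knob's middle has the same jig y
- block: the polishing block, a box 45 x 85 x 40 mm, wooden back up and grey felt down, 0.06 to 0.11 kg. Origin at the centre of its underside, y along the 85 mm length, x across the 45 mm width, z up. The two small ends (45 x 40 mm) are alike. It starts on the rack to the right of the jig
- tin_left: flat polish tin, 69 mm round, 22 mm high, left of the jig; bystander, origin under its centre
- tin_back: flat polish tin, 73 mm round, 22 mm high, on the right beyond the block; bystander, origin under its centre
- brush: shoe brush with dark wood back, 53 x 165 x 56 mm, on the left; bystander, origin under its centre
- wax: wax stick, 22 x 75 x 18 mm, near left; bystander, origin under its centre
- bottle: small dye bottle, 42 mm round, 92 mm high, left beyond the jig; bystander, origin under its centre
Things that resemble listed ones, but are neither listed nor needed, are in the scene too. Leave any orange look-alike of the block alone.

How it is judged:
By the outcome, as a careful person would: the job done as asked, in the order asked, and still so for the second after the job is handed in, while the arm keeps its last pose, push and grip.
It also fails if it takes over 56 s, if anything falls off the work surface, if the arm or the gripper's body presses on something with over 40 N, if the wrist force passes 120 N, or if a joint passes its speed limit or range.

## Robot

A 7-joint arm with a two-finger parallel gripper is mounted at the origin on a cart in front of the work surface, level with it; the furniture and walls round the work are solid. World frame = base frame: x ahead of the robot, y to its left, z up, the work surface at z = 0. Lengths are in m, angles in rad, forces in N, time in s.
With the tool pointing down it reaches from about 0.4 to 0.85 m from the base axis. Payload 10.4 kg.
Tool frame: the origin (TCP) lies on the centre line of the jaws, within the pads' length; the fingertips stand r.finger_overhang ahead of it and the grasp point (between the pads) lies 5 mm behind it (r.finger_overhang is the distance from the TCP to the fingertips, in m); z points along the fingers, y is the line along which they close (so a half turn about z gives the same grasp; the last joint's range is limited). The gripper opens to 87 mm and grips with 3 to 60 N. Pads are 19 mm wide; open, the fingers measure 117 mm over their backs; the gripper's body (75 mm by 190 mm) begins 51 mm behind the grasp point.
Start: joints at [1.193, 0.332, -0.065, 1.46, 0.022, 1.35, -0.088], TCP at [0.217, -0.586, 0.237] pointing down, gripper open.
Joint ranges: [-2.6, 2.6], [-0.5, 2.12], [-1.47, 1.34], [0.16, 2.42], [-1.27, 4.41], [0.06, 2.06], [-2.6, 2.6]. Speed limits (rad/s): [2.22, 2.22, 2.79, 2.79, 3.14, 3.14, 3.14].

## Interface

Orientations are given as a unit quaternion [x, y, z, w].
In Python, from bench import read_state, viewer, r gives the robot as it stands.
- The arm moves only by the tool carry_out, never from a script. Its argument "moves" is a list of rows, each a list of 6 numbers: the shift along the tool's x, y, z in units of 40 mm (1.0 is 40 mm), then the turn, a rotation vector about the tool's x, y, z in units of 8 degrees (1.0 is 8 degrees). A call has 1 to 20 rows; each row shifts and turns the commanded pose from where the row before left it, along the tool's axes as they then stand; what a row does not reach is not made up. A row lasts 1/8 s, in which the tool goes at most 62.5 mm and 10.7 degrees, less where a joint would pass 70% of its speed; a pose out of reach is approached as far as the arm can. A call is refused whole if a number of a shift passes 1 or a number of a turn 1, either way. A call with a gripper value outside its range is refused whole. "fingers" is the finger opening in mm, from 0 to 87, set as the call begins (left out, the last holds). The fingers move at their own pace and stop on an object; "force" is the grip in N (left out, the last holds). Time passes only in rows, so rows that do not move let the fingers close. It gives the time, the measured TCP pose, the force, the opening and the grip force at its end, in the units of the state.
- read_state(): the state, without advancing time (a new reading comes with each control period).
- viewer.camera(name): name is "scene" or "top"; returns a dict with "pixels" (420x560x3 uint8, red, green, blue), "range_z" (420x560 float32, m along the optical axis (not along the pixel's ray), 0 where there is no reading), "fx", "fy", "cx", "cy" (pixels), "xyz" and "orientation" of the camera in the world. Camera axes: x right, y down, z forward; pixel columns grow to the right and rows downward; lengths in m; the calibration is good to about 2 mm. A picture is of the moment at which its call begins.
- r.close_job(): hands the job in; it is judged then, once.
The state is a dict: "time": time; "joint_positions": joint angles; "joint_vel": joint speeds; "joint_torque": joint torques, N m; "ee_pos": TCP position; "eef_rot": TCP orientation; "ft_force": force on the tool from outside, world axes, zero at the start; "torque": the same for the moment, N m; "width": finger opening in m; "grip_force": force on a finger pad.
Only numpy, scipy, OpenCV 4.12 (cv2) and the standard library are available. Lean on these libraries where they do the work, as an engineer would, in place of code of your own. Each camera call takes 0.05 s, during which the arm holds its last target. There are 200 camera calls.

## Working session

There is one attempt and no reset: what is moved stays moved. The work goes in short steps, Python scripts to look and compute and a tool call to move; the robot and the scene stay as the last step left them, time stands still between calls to the robot, and variables do not carry over. Pictures are saved under pics/ and viewed, at most 10 in all, crops included, and the job is handed in when it is done.

Besides the shell and the picture viewer there is one more tool, called after "Request:" as a command line: name --pt "numbers of a row" for each row, then --argument value for the rest. carry_out: Moves the arm, as the interface text tells. Its arguments: {"type":"object","properties":{"moves":{"type":"array","items":{"type":"array","items":{"type":"number"}}},"fingers":{"type":"number"},"force":{"type":"number"}},"required":["moves"]}

```bash
mkdir -p pics; ls; cat > h.py <<'E'
import numpy as np, cv2, pickle
from scipy.spatial.transform import Rotation as R
from bench import read_state, viewer, r
def snap(n,save=None):
    c=viewer.camera(n)
    if save: cv2.imwrite('pics/'+save,cv2.cvtColor(c['pixels'],cv2.COLOR_RGB2BGR))
    return c
def pts(c):
    "world xyz per pixel"
    h,w=c['range_z'].shape; u,v=np.meshgrid(np.arange(w),np.arange(h)); z=c['range_z']
    p=np.stack([(u-c['cx'])/c['fx']*z,(v-c['cy'])/c['fy']*z,z],-1)
    return p@R.from_quat(c['orientation']).as_matrix().T+np.array(c['xyz'])
E
python3 - <<'E'
from h import *
print(read_state(), r.finger_overhang)
a=snap('top'); b=snap('scene')
pickle.dump((a,b),open('s0.pkl','wb'))
for n,c in(('top',a),('scene',b)):
    print(n,c['xyz'],c['orientation'],c['fx'],c['cx'],c['cy'])
    cv2.imwrite(f'pics/{n}0.png',cv2.resize(cv2.cvtColor(c['pixels'],cv2.COLOR_RGB2BGR),(800,600)))
E
```

```text
pics
{'time': 0.0, 'joint_positions': array([ 1.19336866,  0.33286009, -0.06473018,  1.46096313,  0.02161817,
        1.3498892 , -0.08851493]), 'joint_vel': array([-7.81479278e-05,  1.99354699e-04, -6.07408799e-04,  2.17345607e-04,
        2.86939249e-04, -1.41832950e-03, -1.23319105e-03]), 'joint_torque': array([ 3.90421492e-04, -6.23262763e+01,  2.45361566e-02, -3.89896345e+01,
       -6.13979925e-02,  3.96926771e-02,  1.47743403e-04]), 'ee_pos': array([ 0.21701913, -0.58571306,  0.23575095]), 'eef_rot': array([ 9.84299707e-01,  1.76503767e-01, -1.62198703e-04, -6.92917596e-04]), 'ft_force': array([ 0.3618275 , -0.19650274, -0.736778  ]), 'torque': array([ 0.00641709, -0.02216098,  0.01693139]), 'grip_force': 0.0, 'width': 0.08716076182049971} 0.014
top [ 0.30850885 -0.01971779  1.13602977] [-0.6919915   0.71271542 -0.08273743  0.07961787] 385.51533758316384 285.1643621250096 212.0746748243628
scene [-0.03529243  0.74684873  0.84925618] [-0.28964657  0.85317825 -0.4088627   0.14499321] 400.8751456511579 280.8976966960118 208.16480144646098
```

View pics/top0.png

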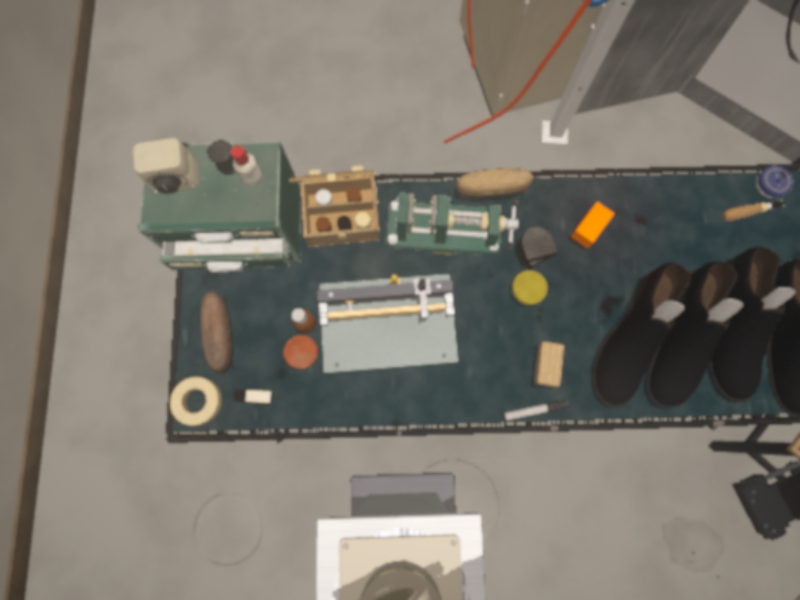

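View pics/scene0.png

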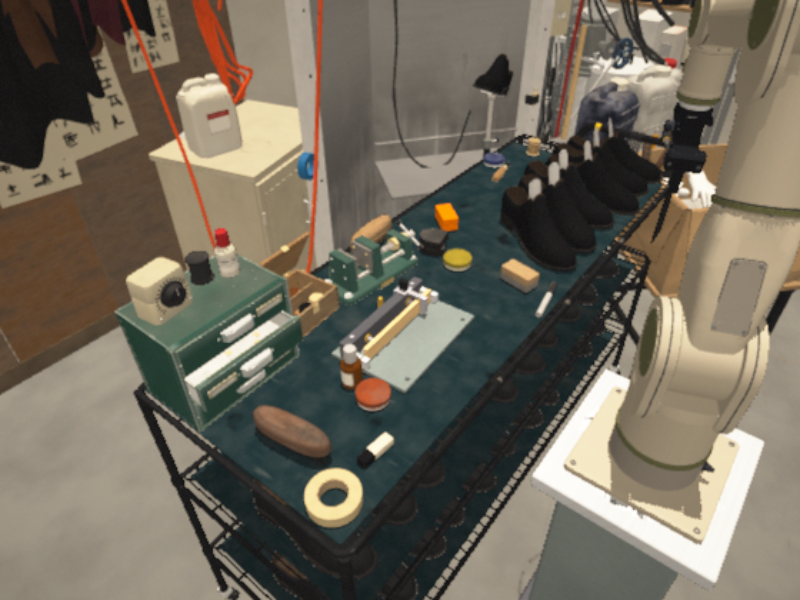

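Top view (800 px scale): jig at (388,322), stop at (422,288) and brass post at (394,280). Block candidates are the tan block at (550,364), the orange look-alike at (593,224), the tan brush-like object at (494,183) and the wax at (257,396). I choose the tan one at (550,364), to the right of the jig.

```bash
python3 - <<'E'
from h import *
a,b=pickle.load(open('s0.pkl','rb'))
P=pts(a); im=a['pixels']; hsv=cv2.cvtColor(im,cv2.COLOR_RGB2HSV)
s=560/800
# block: top by height
m=np.zeros(P.shape[:2],np.uint8)
reg=np.s_[int(325*s):int(400*s),int(520*s):int(580*s)]
m[reg]=((P[...,2]>.03)&(P[...,2]<.06))[reg]
q=P[m>0]; print('block z',np.median(q[:,2]),len(q)); rc=cv2.minAreaRect((q[:,:2]*1000).astype(np.float32)); print(rc, cv2.boxPoints(rc))
# bed: z 5..15
m=np.zeros(P.shape[:2],np.uint8)
reg=np.s_[int(270*s):int(380*s),int(310*s):int(465*s)]
m[reg]=((P[...,2]>.006)&(P[...,2]<.1))[reg]
q=P[m>0]; rc=cv2.minAreaRect((q[:,:2]*1000).astype(np.float32)); print('bed',rc, cv2.boxPoints(rc))
big=cv2.cvtColor(im,cv2.COLOR_RGB2BGR)
c1=cv2.resize(big[185:270,215:330],None,fx=6.9,fy=6.9,interpolation=cv2.INTER_CUBIC)
cv2.imwrite('pics/jig0.png',c1)
bb=cv2.cvtColor(b['pixels'],cv2.COLOR_RGB2BGR)
c2=cv2.resize(bb[175:275,225:340],None,fx=3.5,fy=3.5,interpolation=cv2.INTER_CUBIC)
c3=cv2.resize(big[215:300,350:430],None,fx=4.1,fy=4.1,interpolation=cv2.INTER_CUBIC)
h=min(c2.shape[0],c3.shape[0]); cv2.imwrite('pics/mix0.png',np.hstack([c2[:h],c3[:h]]))
for y in range(185,270,4): pass
# high points: knob
m=np.zeros(P.shape[:2],bool); m[reg]=(P[...,2]>.066)[reg]
v,u=np.nonzero(m); print('knob',u.mean(),v.mean(),P[m].mean(0),len(u), np.ptp(P[m],0))
m=np.zeros(P.shape[:2],bool); m[reg]=((hsv[...,1]>140)&(hsv[...,0]>10)&(hsv[...,0]<32))[reg]
n,l,st,ce=cv2.connectedComponentsWithStats(m.astype(np.uint8))
for i in range(1,n):
    if st[i,4]>5: print('brass',st[i],ce[i],np.median(P[l==i],0))
E
```

```text
block z 0.0390054157277091 476
((432.8360290527344, -310.4561462402344), (46.345428466796875, 85.2655258178711), 79.25843811035156) [[ 386.63138 -325.27698]
 [ 470.40286 -341.1687 ]
 [ 479.04068 -295.6353 ]
 [ 395.2692  -279.7436 ]]
bed ((533.354736328125, 17.499221801757812), (191.09532165527344, 320.3025817871094), 2.9486589431762695) [[ 429.69525  172.5234 ]
 [ 446.17194 -147.3551 ]
 [ 637.0142  -137.52496]
 [ 620.53754  182.35355]]
knob 283.82608695652175 210.65217391304347 [ 0.46864826 -0.04177661  0.5393766 ] 69 [0.29329766 0.04596044 1.0682274 ]
brass [274 193   4   4  11] [275.36363636 194.81818182] [ 6.14675889e-01 -4.60390219e-04  5.65064760e-02]
brass [217 221   2   7  11] [217.36363636 223.81818182] [0.5322735  0.16704066 0.05605902]
```

View pics/jig0.png

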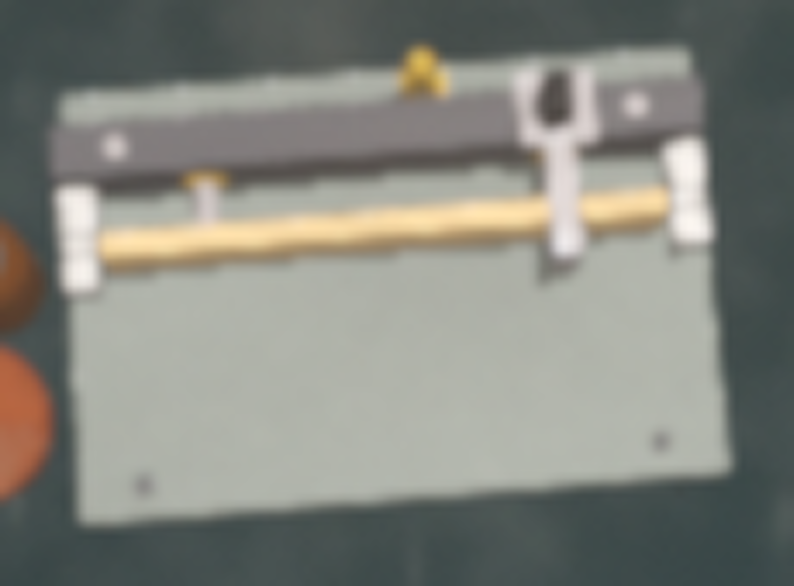

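View pics/mix0.png

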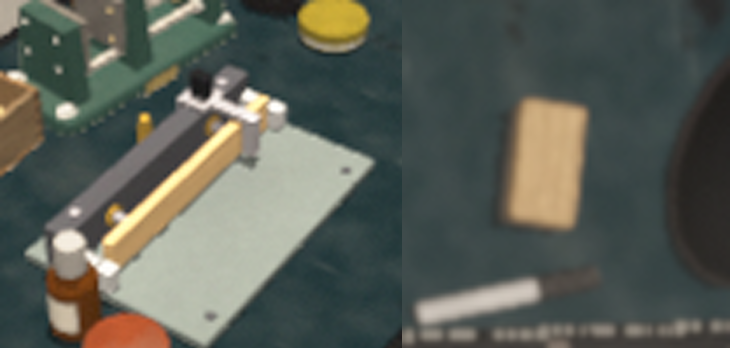

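The crop shows the knob at (295.6,199) full-res px, the post tip at (276,193.4) and the tan block alone, wood up. Now I'll fit the jig frame.

```bash
cat >> h.py <<'E'
def ray(c,u,v,z):
    d=R.from_quat(c['orientation']).as_matrix()@np.array([(u-c['cx'])/c['fx'],(v-c['cy'])/c['fy'],1]); o=np.array(c['xyz'])
    return o+d*(z-o[2])/d[2]
def jig2w(J,x,y): # J=(ox,oy,yaw)
    c,s=np.cos(J[2]),np.sin(J[2]); return np.array([J[0]+c*x-s*y,J[1]+s*x+c*y])
def w2jig(J,p):
    c,s=np.cos(J[2]),np.sin(J[2]); d=np.array(p[:2])-J[:2]; return np.array([c*d[0]+s*d[1],-s*d[0]+c*d[1]])
E
python3 - <<'E'
from h import *
a,b=pickle.load(open('s0.pkl','rb'))
g=cv2.cvtColor(a['pixels'],cv2.COLOR_RGB2GRAY).astype(np.float32)
def edge(pts_,axis,lo,hi,sgn,z):
    out=[]
    for k in pts_:
        line=g[lo:hi,k] if axis==0 else g[k,lo:hi]
        d=np.gradient(line)*sgn; i=int(np.argmax(d)); i=min(max(i,1),len(d)-2)
        off=(d[i-1]-d[i+1])/(2*(d[i-1]-2*d[i]+d[i+1])+1e-9)
        p=lo+i+off
        out.append(ray(a,k,p,z)[:2] if axis==0 else ray(a,p,k,z)[:2])
    return np.array(out)
def line(p,ax): # robust fit
    for _ in range(3):
        c=np.polyfit(p[:,ax],p[:,1-ax],1); e=abs(p[:,1-ax]-np.polyval(c,p[:,ax])); p=p[e<max(.0015,2*np.median(e))]
    return c,len(p),e.mean()
f=line(edge(range(232,316),0,248,266,-1,.01),1); print('front x=f(y)',f)
L=line(edge(range(230,255),1,219,232,1,.01),0); Rr=line(edge(range(224,250),1,312,326,-1,.01),0); print('left',L,'right',Rr)
yaw=-np.arctan(f[0][0]); print('yaw deg',np.degrees(yaw), np.degrees(np.arctan(L[0][0])),np.degrees(np.arctan(Rr[0][0])))
# origin: mid of front corners + 0.106 along x
def cross(f,l):
    y=(f[1]*l[0]+l[1])/(1-f[0]*l[0]); return np.array([np.polyval(f,y),y])
A=cross(f[0],L[0]);B=cross(f[0],Rr[0]); print(A,B,np.linalg.norm(A-B))
o=(A+B)/2+.106*np.array([np.cos(yaw),np.sin(yaw)])
J=np.array([*o,yaw]); print('J',J)
cr=lambda u,v:(u/6.9+215-.43,v/6.9+185-.43)
for n,u,v,z in(('knob',556,97,.084),('post',421,62,.056),('fence top front L',110,262,.048),('fence R',655,214,.048),('tongue bottom?',566,240,.059),('screw',0,0,.0)):
    print(n,w2jig(J,ray(a,*cr(u,v),z))*1000)
np.save('J.npy',J)
s=read_state(); print(R.from_quat(s['eef_rot']).as_matrix().round(3))
E
```

```text
front x=f(y) (array([-0.0519421,  0.4393795]), 84, np.float64(0.0002362763541898199))
left (array([0.05948752, 0.12169128]), 25, np.float64(0.00031869012821178266)) right (array([ 0.0500515 , -0.15084937]), 26, np.float64(0.00031974116284906275))
yaw deg 2.973391009279318 3.404371576824668 2.8653483953869916
[0.43172461 0.1473735 ] [ 0.44605529 -0.12852363] 0.2762690671493712
J [0.54474724 0.01492339 0.05189546]
knob [ 44.48112231 -74.78176128]
post [ 71.84035893 -20.76218331]
fence top front L [ -1.8006434  115.19616302]
fence R [   0.16843672 -113.50975772]
tongue bottom? [-10.22769355 -74.80124955]
screw [131.76819155 164.28786398]
[[ 0.938  0.347 -0.   ]
 [ 0.347 -0.938  0.001]
 [-0.    -0.001 -1.   ]]
```

```bash
cat >> h.py <<'E'
def plan(x,y,z,yaw_jig=None,yaw_w=None):
    "units of shift (in current tool frame) and the turn about tool z; tool y along -jig y turned by yaw_w"
    s=read_state(); M=R.from_quat(s['eef_rot']).as_matrix(); J=np.load('J.npy')
    d=M.T@(np.array([x,y,z])-s['ee_pos'])/.04
    a=(J[2] if yaw_w is None else yaw_w)
    T=np.array([[np.cos(a),np.sin(a),0],[np.sin(a),-np.cos(a),0],[0,0,-1]])
    rv=R.from_matrix(M.T@T).as_rotvec(degrees=True)/8
    print('t',round(s['time'],2),'pos',s['ee_pos'].round(4),'shift',d.round(3),'turn',rv.round(3),'F',s['ft_force'].round(1),'w',round(s['width'],4),'g',s['grip_force'])
E
python3 -c "
from h import *
J=np.load('J.npy'); print(jig2w(J,.0445,-.0748)); plan(*jig2w(J,.0445,-.0748),.2)"
```

```text
[ 0.59306737 -0.0574676 ]
t 0.1 pos [ 0.217  -0.5858  0.2358] shift [13.404 -9.117  0.907] turn [-9.00e-03  2.00e-03  2.17e+00] F [-0.4 -0.8 -0.2] w 0.0869 g 0.0
```

Request:
carry_out --pt "0.45 -0.3 0 0 0 0" --pt "0.85 -0.58 0 0 0 0" --pt "0.9 -0.61 0 0 0 0" --pt "0.9 -0.61 0 0 0 0" --pt "0.9 -0.61 0 0 0 0" --pt "0.9 -0.61 0 0 0 0" --pt "0.9 -0.61 0 0 0 0" --pt "0.9 -0.61 0 0 0 0" --pt "0.9 -0.61 0 0 0 0" --pt "0.9 -0.61 0 0 0 0" --pt "0.9 -0.61 0 0 0 0" --pt "0.9 -0.61 0 0 0 0" --pt "0.9 -0.61 0 0 0 0" --pt "0.9 -0.61 0 0 0 0" --pt "0.9 -0.61 0 0 0 0" --pt "0.4 -0.3 0 0 0 0" --pt "0 0 0 0 0 0.7" --pt "0 0 0 0 0 0.7" --pt "0 0 0 0 0 0.76" --pt "0 0 0 0 0 0" --fingers 45 --force 15

```text
time: 2.6
ee_pos: [0.5927, -0.0581, 0.2366]
eef_rot: [1.0, 0.027, -0.0, 0.0]
ft_force: [0.2, 0.3, -0.4]
width: 0.0453
grip_force: 0.0
```

```bash
python3 -c "
from h import *
J=np.load('J.npy'); plan(*jig2w(J,.0445,-.0748),.077)"
```

```text
t 2.6 pos [ 0.5927 -0.0581  0.2366] shift [ 0.012 -0.018  3.989] turn [0.005 0.002 0.014] F [ 0.2  0.3 -0.4] w 0.0453 g 0.0
```

Request:
carry_out --pt "0 0 0.6 0 0 0" --pt "0 0 0.9 0 0 0" --pt "0 0 0.9 0 0 0" --pt "0 0 0.8 0 0 0" --pt "0 0 0.5 0 0 0" --pt "0 0 0.28 0 0 0" --pt "0 0 0 0 0 0"

```text
time: 3.48
ee_pos: [0.5931, -0.0582, 0.0773]
eef_rot: [1.0, 0.027, -0.0, 0.0]
ft_force: [0.2, 0.3, 0.3]
width: 0.045
grip_force: 0.0
```

Request:
carry_out --pt "0 0 0 0 0 0" --pt "0 0 0 0 0 0" --pt "0 0 0 0 0 0" --pt "0 0 0 0 0 0" --pt "0 0 0 0 0 0" --pt "0 0 0 0 0 0" --fingers 0

```text
time: 4.22
ee_pos: [0.5934, -0.0585, 0.0776]
eef_rot: [1.0, 0.026, 0.0, 0.0]
ft_force: [-0.2, -1.2, 2.5]
width: 0.014
grip_force: 15.0
```

```bash
python3 -c "
from h import *
J=np.load('J.npy'); plan(*jig2w(J,.0445,-.0208),.077); print(w2jig(J,read_state()['ee_pos']))
snap('scene','x1.png')"
```

```text
t 4.22 pos [ 0.5934 -0.0585  0.0776] shift [-0.005 -1.375  0.015] turn [ 0.003 -0.003  0.008] F [-0.2 -1.2  2.5] w 0.014 g 15.0005404651165
[ 0.04474936 -0.07580632]
```

Request:
carry_out --pt "0 -0.1 0 0 0 0" --pt "0 -0.2 0 0 0 0" --pt "0 -0.25 0 0 0 0" --pt "0 -0.25 0 0 0 0" --pt "0 -0.25 0 0 0 0" --pt "0 -0.2 0 0 0 0" --pt "0 -0.1 0 0 0 0" --pt "0 -0.02 0 0 0 0" --pt "0 0 0 0 0 0" --pt "0 0 0 0 0 0"

```text
time: 5.52
ee_pos: [0.5905, -0.0026, 0.0776]
eef_rot: [1.0, 0.027, 0.0, -0.0]
ft_force: [0.7, -1.8, 6.2]
width: 0.0137
grip_force: 15.0
```

Request:
carry_out --pt "0 0 0 0 0 0" --pt "0 0 0 0 0 0" --pt "0 0 0 0 0 0" --pt "0 0 -0.5 0 0 0" --pt "0 0 -0.9 0 0 0" --pt "0 0 -0.9 0 0 0" --pt "-0.9 0 -0.9 0 0 0" --pt "-0.9 0 -0.5 0 0 0" --pt "-0.9 0 0 0 0 0" --pt "-0.9 0.7 0 0 0 0" --pt "-0.6 0.8 0 0 0 0" --pt "0 0.9 0 0 0 0" --pt "0 0.9 0 0 0 0" --fingers 40

```text
time: 7.15
ee_pos: [0.4296, -0.1451, 0.2272]
eef_rot: [1.0, 0.027, 0.001, 0.001]
ft_force: [0.4, 0.9, -0.3]
width: 0.04
grip_force: 0.0
```

```bash
python3 - <<'E'
from h import *
a=snap('top'); b=snap('scene'); pickle.dump((a,b),open('s1.pkl','wb'))
big=lambda c,r:cv2.resize(cv2.cvtColor(c['pixels'],cv2.COLOR_RGB2BGR)[r],None,fx=8,fy=8,interpolation=cv2.INTER_CUBIC)
c1=big(a,np.s_[185:235,240:310]); c2=big(b,np.s_[190:265,235:305])
cv2.imwrite('pics/s1.png',np.hstack([cv2.copyMakeBorder(c1,0,600-400,0,0,0),c2])[:, :]); 
im=cv2.imread('pics/s1.png'); cv2.imwrite('pics/s1.png',cv2.resize(im,None,fx=.7,fy=.7)); print(im.shape)
plan(.42,-.31,.2)
E
```

```text
(600, 1120, 3)
t 7.25 pos [ 0.4292 -0.1476  0.2266] shift [-0.428  4.043  0.668] turn [ 0.009 -0.008 -0.024] F [ 0.3 -0.2 -0.2] w 0.0401 g 0.0
```

View pics/s1.png

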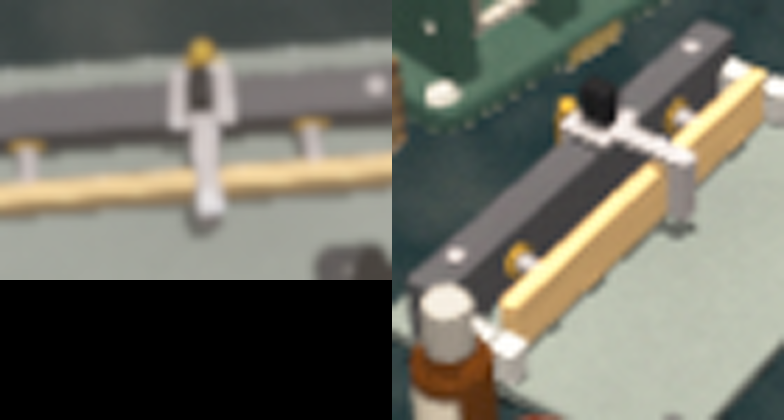

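The knob (275.3,200.3 px) now stands right in front of the post (275.7,193.5 px). I'll check the numbers and measure the block plan.

```bash
python3 - <<'E'
from h import *
a,b=pickle.load(open('s1.pkl','rb')); J=np.load('J.npy')
hsv=cv2.cvtColor(a['pixels'],cv2.COLOR_RGB2HSV).astype(int); g=hsv[...,2]
s=np.s_[190:198,270:283]; w=np.clip(hsv[s][...,1]-110,0,None)*(hsv[s][...,0]<35); v,u=np.mgrid[190:198,270:283]
print('post',(w*u).sum()/w.sum(),(w*v).sum()/w.sum(), w2jig(J,ray(a,(w*u).sum()/w.sum(),(w*v).sum()/w.sum(),.055))*1000)
for row in range(196,206):
    seg=g[row,266:285]; print(row,seg)
# knob: dark between bright arms
s=np.s_[198:204,272:280]; w=np.clip(110-g[s],0,None); v,u=np.mgrid[198:204,272:280]
uu,vv=(w*u).sum()/w.sum(),(w*v).sum()/w.sum(); print('knob',uu,vv,w2jig(J,ray(a,uu,vv,.084))*1000,w2jig(J,ray(a,uu,vv,.075))*1000)
# carriage bright pair
s=np.s_[198:206,267:286]; w=(g[s]>150); v,u=np.nonzero(w); u=u+267; print('carriage', u.min(),u.max(), w2jig(J,ray(a,(u.min()+u.max())/2,201.5,.059))*1000)
plan(.4215,-.3083,.1,yaw_w=np.radians(-10.74))
E
```

```text
post 275.39363817097416 194.02982107355865 [ 70.74145703 -20.09809703]
196 [164 161 160 161 162 166 168 165 152 143 151 179 204 206 189 168 163 164
 163]
197 [166 165 165 166 175 185 180 152 116  98 115 161 198 208 197 171 156 155
 153]
198 [162 161 160 162 180 197 187 145  95  79  92 134 180 202 196 169 143 138
 136]
199 [150 147 146 150 174 196 185 137  89  80  89 125 174 201 197 171 139 127
 126]
200 [134 131 129 138 171 195 182 132  87  81  89 121 172 201 199 174 139 125
 124]
201 [125 123 124 135 171 196 183 131  86  82  88 116 168 201 200 176 140 125
 125]
202 [123 123 124 135 172 198 184 134  87  77  82 112 167 201 204 184 145 126
 125]
203 [123 123 124 136 174 200 186 138  88  74  79 111 167 202 208 192 149 127
 125]
204 [123 123 124 138 176 201 188 146 116 110 115 136 175 204 209 193 149 124
 123]
205 [123 122 123 138 177 204 194 169 167 171 173 178 191 204 207 191 143 114
 112]
knob 275.0285087719298 200.67763157894737 [ 43.12210617 -17.65695237] [ 45.52465639 -17.61688646]
carriage 267 281 [ 47.58763529 -14.4000094 ]
t 7.25 pos [ 0.4292 -0.1476  0.2266] shift [-0.391  3.999  3.168] turn [ 0.007 -0.009  1.69 ] F [ 0.3 -0.2 -0.2] w 0.0401 g 0.0
```

```bash
python3 - <<'E'
from h import *
a,b=pickle.load(open('s1.pkl','rb')); a0,b0=pickle.load(open('s0.pkl','rb')); J=np.load('J.npy')
jg=lambda c,u,v,z:(w2jig(J,ray(c,u,v,z))*1000).round(1)
# post in first pictures
for n,c,(v0,v1,u0,u1),zs in(('top',a0,(190,199,270,283),(.03,.058)),('scene',b0,(200,222,260,275),(.03,.058))):
    h=cv2.cvtColor(c['pixels'],cv2.COLOR_RGB2HSV).astype(int); m=((h[...,1]>150)&(h[...,0]>12)&(h[...,0]<32)&(h[...,2]>110))[v0:v1,u0:u1]
    v,u=np.nonzero(m); u+=u0;v+=v0
    print(n,len(u))
    for r_ in np.unique(v): print(r_,u[v==r_].min(),u[v==r_].max(),end='; ')
    print('tip',jg(c,u[v==v.min()].mean(),v.min(),.058),'mean@.05',jg(c,u.mean(),v.mean(),.05))
# knob dark mask in both stages / both views
for n,c,(v0,v1,u0,u1) in(('top0',a0,(192,206,288,302)),('top1',a,(194,205,271,280)),('sc0',b0,(190,208,279,292)),('sc1',b,(198,216,266,278))):
    g=cv2.cvtColor(c['pixels'],cv2.COLOR_RGB2GRAY)[v0:v1,u0:u1]; m=g<75; v,u=np.nonzero(m); u+=u0;v+=v0
    print(n,len(u),u.mean(),v.mean(),'ext',u.min(),u.max(),v.min(),v.max(), jg(c,u.mean(),v.mean(),.0715), jg(c,u.mean(),v.mean(),.084))
    if n in('sc1','sc0'): print(g)
E
```

```text
top 4
194 275 276; 195 275 276; tip [ 70.  -20.4] mean@.05 [ 70.7 -20.3]
scene 21
207 266 266; 208 265 267; 209 265 267; 210 265 267; 211 264 267; 212 265 267; 213 264 266; 214 264 264; tip [ 74.6 -26.8] mean@.05 [ 70.9 -19.7]
top0 1 295.0 201.0 ext 295 295 201 201 [ 40.9 -74.4] [ 37.6 -73.8]
top1 4 275.25 201.5 ext 275 276 198 203 [ 44. -18.] [ 40.7 -18.1]
sc0 109 283.91743119266056 195.41284403669724 ext 279 291 190 207 [ 51.9 -94.5] [ 42.3 -80.7]
[[ 75  71  68  65  89  83  69  70  70  67  65  65  60]
 [ 67  78  75  68  71  70  70  71  68  67  64  62  61]
 [ 69  88  82  68  68  71  70  67  66  65  63  57  52]
 [ 73  67  65  64  66  68  69  65  64  63  72  75  68]
 [ 64  61  56  58  61  64  65  65  62  79 104 112 103]
 [ 53  49  45  46  54  57  60  62  81 114 124 121 123]
 [ 47  41  44  43  45  44  53  82 113 124 122 122 122]
 [ 42  31  34  39  45  39  56 117 162 179 159 131 120]
 [ 40  26  27  30  34  30  61 124 198 223 190 136 120]
 [ 49  29  26  29  28  25  68 116 142 154 135 118 112]
 [ 91  27  28  26  29  28  93 163 172 144 124 109  81]
 [143  40  28  29  31  27 123 213 224 176
[... 656 characters left out ...]
 56  52  54  51  53  54  52  53  54]
 [ 62  58  55  52  50  47  50  51  50  54  53  60]
 [ 59  58  55  48  47  47  48  47  51  52  63  83]
 [ 58  56  49  42  46  48  46  46  45  59  86 112]
 [ 57  57  43  32  35  39  46  45  36  71 109 123]
 [140 105  47  31  28  33  37  33  30  79 113 123]
 [206 155  65  30  27  30  28  28  28  88 117 123]
 [187 174 118  42  27  29  30  28  28 122 167 170]
 [170 220 173  70  28  30  30  28  28 168 228 227]
 [231 239 190 111  77  53  35  28  57 209 239 225]
 [227 233 214 184 150 105  79  79 172 235 241 224]
 [153 207 221 225 210 187 177 185 235 243 239 237]
 [128 119 127 176 216 226 235 233 200 211 225 228]
 [122 102  99 129 133 165 215 187 123 116 134 182]]
```

Relative to the post, the stop is about 2 mm too far left in the top view. The arm frame is offset about 1.7 mm from the camera's. I'll nudge it right.

```bash
python3 -c "
from h import *
J=np.load('J.npy'); plan(*jig2w(J,.0445,-.0199),.077)"
```

```text
t 7.25 pos [ 0.4292 -0.1476  0.2266] shift [ 4.192 -3.429  3.74 ] turn [ 0.009 -0.008 -0.024] F [ 0.3 -0.2 -0.2] w 0.0401 g 0.0
```

Request:
carry_out --pt "0.3 -0.5 0 0 0 0" --pt "0.8 -0.7 0 0 0 0" --pt "0.9 -0.8 0 0 0 0" --pt "0.9 -0.8 0 0 0 0" --pt "0.8 -0.6 0 0 0 0" --pt "0.49 -0.03 0.2 0 0 0" --pt "0 0 0.9 0 0 0" --pt "0 0 0.9 0 0 0" --pt "0 0 0.9 0 0 0" --pt "0 0 0.6 0 0 0" --pt "0 0 0.24 0 0 0" --pt "0 0 0 0 0 0"

```text
time: 8.75
ee_pos: [0.5898, 0.0021, 0.0764]
eef_rot: [1.0, 0.027, 0.0, -0.0]
ft_force: [0.5, 0.3, -0.2]
width: 0.04
grip_force: 0.0
```

Request:
carry_out --pt "0 0 0 0 0 0" --pt "0 0 0 0 0 0" --pt "0 0 0 0 0 0" --pt "0 0 0 0 0 0" --pt "0 0 0 0 0 0" --fingers 0

```text
time: 9.38
ee_pos: [0.59, 0.0011, 0.0763]
eef_rot: [1.0, 0.026, 0.0, 0.0]
ft_force: [-0.6, -2.6, 5.7]
width: 0.0138
grip_force: 15.0
```

```bash
python3 -c "
from h import *
J=np.load('J.npy'); plan(*jig2w(J,.0445,-.0219),.077);print(w2jig(J,read_state()['ee_pos']))"
```

```text
t 9.38 pos [0.59   0.0011 0.0763] shift [-0.     0.144 -0.017] turn [ 0.005 -0.007  0.005] F [-0.6 -2.6  5.7] w 0.0138 g 14.998837393359281
[ 0.04450165 -0.01612633]
```

Request:
carry_out --pt "0 0.1 0 0 0 0" --pt "0 0.1 0 0 0 0" --pt "0 0 0 0 0 0" --pt "0 0 0 0 0 0" --pt "0 -0.03 0 0 0 0" --pt "0 -0.02 0 0 0 0" --pt "0 0 0 0 0 0" --pt "0 0 0 0 0 0"

```text
time: 10.38
ee_pos: [0.5904, -0.0045, 0.0764]
eef_rot: [1.0, 0.026, 0.001, 0.0]
ft_force: [-0.1, -2.6, 5.9]
width: 0.0137
grip_force: 15.0
```

```bash
python3 -c "
from h import *
J=np.load('J.npy'); plan(*jig2w(J,.0445,-.0219),.077);print(w2jig(J,read_state()['ee_pos']))"
```

```text
t 10.38 pos [ 0.5904 -0.0045  0.0764] shift [-0.001  0.003 -0.016] turn [ 0.003 -0.007  0.008] F [-0.1 -2.6  5.9] w 0.0137 g 14.999383172253147
[ 0.04454131 -0.02177419]
```

Release, retreat clear of the knob and look.

Request:
carry_out --pt "0 0 0 0 0 0" --pt "0 0 0 0 0 0" --pt "0 0 0 0 0 0" --pt "0 0 -0.5 0 0 0" --pt "0 0 -0.9 0 0 0" --pt "0 0 -0.9 0 0 0" --pt "-0.9 0 -0.9 0 0 0" --pt "-0.9 0 -0.5 0 0 0" --pt "-0.9 0.3 0 0 0 0" --pt "-0.9 0.7 0 0 0 0" --pt "-0.6 0.8 0 0 0 0" --pt "0 0.9 0 0 0 0" --pt "0 0.6 0 0 0 0" --pt "0 0 0 0 0 0" --fingers 40

```text
time: 12.12
ee_pos: [0.4291, -0.1463, 0.2249]
eef_rot: [1.0, 0.025, 0.001, 0.0]
ft_force: [0.1, -0.0, 0.2]
width: 0.0403
grip_force: 0.0
```

```bash
cat > chk.py <<'E'
from h import *
def stop(a):
    "jig y (mm) of post, carriage, knob in the top view"
    J=np.load('J.npy'); jg=lambda u,v,z:(w2jig(J,ray(a,u,v,z))*1000)[1]
    hsv=cv2.cvtColor(a['pixels'],cv2.COLOR_RGB2HSV).astype(int); g=hsv[...,2].astype(float)
    s=np.s_[190:196,270:283]; w=np.clip(hsv[s][...,1]-110,0,None)*(hsv[s][...,0]<35); v,u=np.mgrid[190:196,270:283]
    post=jg((w*u).sum()/w.sum(),(w*v).sum()/w.sum(),.055)
    o=[]
    for r_ in (200,201,202):
        x=np.arange(262,290,.05); y=np.interp(x,np.arange(262,290),g[r_,262:290]); d=np.gradient(np.convolve(np.pad(y,10,'edge'),np.ones(21)/21,'valid'))
        c=x[np.argmin(np.where((x>271)&(x<280),y,999))]   # dark knob
        L=x<c; Rr=x>c
        pk=lambda m,sg: x[m][np.argmax(sg*d[m])]
        k1=pk(L,-1);k2=pk(Rr,1); c1=pk(x<k1-1,1);c2=pk(x>k2+1,-1)
        o.append([jg((k1+k2)/2,r_,.08),jg((c1+c2)/2,r_,.059)])
    return post.round(1),np.array(o).round(1).tolist()
E
python3 - <<'E'
from chk import *
a=snap('top'); b=snap('scene'); pickle.dump((a,b),open('s2.pkl','wb'))
print('before',stop(pickle.load(open('s1.pkl','rb'))[0])); print('now',stop(a))
plan(.4215,-.3083,.2,yaw_w=np.radians(-10.74))
E
```

```text
before (np.float64(-20.4), [[-17.8, -19.1], [-17.6, -18.9], [-17.3, -18.7]])
now (np.float64(-20.6), [[-20.5, -20.4], [-20.2, -20.3], [-20.1, -20.1]])
t 12.22 pos [ 0.4294 -0.1443  0.2246] shift [-0.418  4.084  0.614] turn [-0.    -0.007  1.728] F [-0.1 -0.2 -1. ] w 0.0399 g 0.0
```

The stop is in line: knob −20.3 against post −20.5 mm. Now the block.

Request:
carry_out --pt "-0.06 0.5 0 0 0 0" --pt "-0.09 0.9 0 0 0 0" --pt "-0.09 0.9 0 0 0 0" --pt "-0.09 0.9 0 0 0 0" --pt "-0.09 0.88 0 0 0 0.4" --pt "0 0 0 0 0 0.7" --pt "0 0 0.4 0 0 0.63" --pt "0 0 0.8 0 0 0" --pt "0 0 0.9 0 0 0" --pt "0 0 0.7 0 0 0" --pt "0 0 0 0 0 0" --pt "0 0 0 0 0 0" --fingers 78

```text
time: 13.72
ee_pos: [0.422, -0.3087, 0.1133]
eef_rot: [0.996, -0.094, 0.001, 0.0]
ft_force: [-0.4, -0.8, 0.7]
width: 0.0782
grip_force: 0.0
```

```bash
python3 -c "
from h import *
plan(.4211,-.309,.025,yaw_w=np.radians(-10.74))"
```

```text
t 13.72 pos [ 0.422  -0.3087  0.1133] shift [-0.026  0.011  2.207] turn [ 0.003 -0.012 -0.   ] F [-0.4 -0.8  0.7] w 0.0782 g 0.0
```

Request:
carry_out --pt "0 0 0.5 0 0 0" --pt "0 0 0.8 0 0 0" --pt "0 0 0.6 0 0 0" --pt "0 0 0.3 0 0 0" --pt "0 0 0 0 0 0" --pt "0 0 0 0 0 0"

```text
time: 14.48
ee_pos: [0.4219, -0.3094, 0.0251]
eef_rot: [0.996, -0.094, 0.001, 0.001]
ft_force: [0.8, -0.1, -0.3]
width: 0.0778
grip_force: 0.0
```

Request:
carry_out --pt "0 0 0 0 0 0" --pt "0 0 0 0 0 0" --pt "0 0 0 0 0 0" --pt "0 0 0 0 0 0" --pt "0 0 0 0 0 0" --pt "0 0 0 0 0 0" --fingers 0 --force 35

```text
time: 15.22
ee_pos: [0.4211, -0.3089, 0.0238]
eef_rot: [0.996, -0.094, 0.0, 0.0]
ft_force: [-1.2, -0.1, 1.1]
width: 0.0446
grip_force: 35.0
```

Request:
carry_out --pt "0 0 -0.3 0 0 0" --pt "0 0 -0.7 0 0 0" --pt "0 0 -0.8 0 0 0" --pt "0 0 -0.5 0 0 0" --pt "0 0 0 0 0 0"

```text
time: 15.85
ee_pos: [0.422, -0.3095, 0.1177]
eef_rot: [0.996, -0.094, 0.002, 0.001]
ft_force: [-0.6, -0.4, -1.3]
width: 0.0446
grip_force: 35.0
```

```bash
python3 -c "
from h import *
J=np.load('J.npy');plan(*jig2w(J,-.08,.0085),.1)"
```

```text
t 15.85 pos [ 0.422  -0.3095  0.1177] shift [-0.498 -8.273  0.428] turn [ 0.014 -0.021 -1.721] F [-0.6 -0.4 -1.3] w 0.0446 g 34.96576529927552
```

Request:
carry_out --pt "-0.03 -0.4 0 0 0 0" --pt "-0.05 -0.8 0 0 0 0" --pt "-0.06 -0.9 0 0 0 0" --pt "-0.06 -0.9 0 0 0 0" --pt "-0.06 -0.9 0 0 0 0" --pt "-0.06 -0.9 0 0 0 0" --pt "-0.06 -0.9 0 0 0 0" --pt "-0.06 -0.9 0 0 0 0" --pt "-0.04 -0.9 0 0 0 0" --pt "-0.02 -0.8 0 0 0 0" --pt "0 0 0 0 0 -0.6" --pt "0 0 0 0 0 -0.6" --pt "0 0 0 0 0 -0.52" --pt "0 0 0 0 0 0" --pt "0 0 0 0 0 0"

```text
time: 17.73
ee_pos: [0.463, 0.0214, 0.1152]
eef_rot: [1.0, 0.025, -0.0, -0.0]
ft_force: [0.6, 0.1, -1.6]
width: 0.0448
grip_force: 35.0
```

```bash
python3 - <<'E'
from h import *
J=np.load('J.npy');plan(*jig2w(J,-.08,.0095),.036); print(w2jig(J,read_state()['ee_pos']))
a=snap('top'); b=snap('scene'); pickle.dump((a,b),open('s3.pkl','wb'))
big=lambda c,r,f:cv2.resize(cv2.cvtColor(c['pixels'],cv2.COLOR_RGB2BGR)[r],None,fx=f,fy=f,interpolation=cv2.INTER_CUBIC)
c1=big(a,np.s_[180:270,215:325],4); c2=big(b,np.s_[175:275,230:320],3.6)
cv2.imwrite('pics/s3.png',np.hstack([c1,c2]))
E
```

```text
t 17.73 pos [0.463  0.0214 0.1152] shift [0.034 0.03  1.981] turn [-0.     0.007 -0.009] F [ 0.6  0.1 -1.6] w 0.0448 g 34.965762393549085
[-0.08129285  0.01071378]
```

View pics/s3.png

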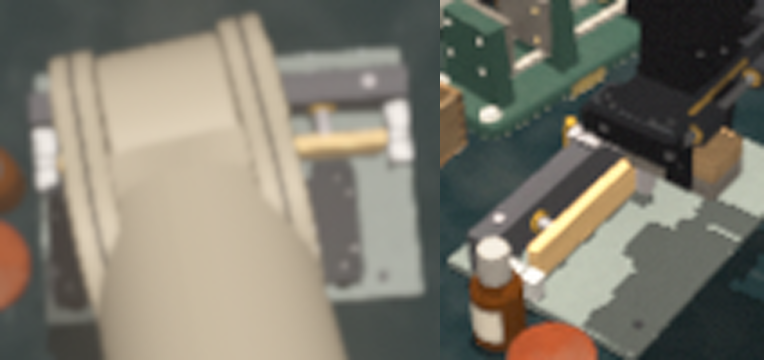

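Request:
carry_out --pt "0.03 0.04 0.4 0 0 0" --pt "0 0 0.6 0 0 0" --pt "0 0 0.6 0 0 0" --pt "0 0 0.3 0 0 0" --pt "0 0 0.05 0 0 0" --pt "0 0 0 0 0 0" --pt "0 0 0 0 0 0"

```text
time: 18.7
ee_pos: [0.4654, 0.0195, 0.0384]
eef_rot: [1.0, 0.026, 0.001, 0.0]
ft_force: [-0.2, 0.6, -0.3]
width: 0.0446
grip_force: 35.0
```

```bash
python3 -c "
from h import *
J=np.load('J.npy');plan(*jig2w(J,-.058,.0078),.034); print(w2jig(J,read_state()['ee_pos']))"
```

```text
t 18.7 pos [0.4654 0.0195 0.0384] shift [0.525 0.021 0.111] turn [ 0.002 -0.01  -0.001] F [-0.2  0.6 -0.3] w 0.0446 g 34.96580581180751
[-0.07898756  0.0086479 ]
```

Lower until bed contact, with small steps.

Request:
carry_out --pt "0 0.02 0.05 0 0 0" --pt "0 0 0.04 0 0 0" --pt "0 0 0 0 0 0" --pt "0 0 0 0 0 0"

```text
time: 19.2
ee_pos: [0.4649, 0.0187, 0.0341]
eef_rot: [1.0, 0.026, -0.0, 0.0]
ft_force: [0.3, 0.1, -0.8]
width: 0.0447
grip_force: 35.0
```

Request:
carry_out --pt "0 0 0.03 0 0 0" --pt "0 0 0 0 0 0" --pt "0 0 0 0 0 0"

```text
time: 19.58
ee_pos: [0.4651, 0.0187, 0.0338]
eef_rot: [1.0, 0.026, 0.0, 0.0]
ft_force: [-4.6, -0.2, 11.8]
width: 0.0445
grip_force: 35.0
```

```bash
python3 -c "
from h import *
J=np.load('J.npy');plan(*jig2w(J,-.058,.0078),.034); print(w2jig(J,read_state()['ee_pos']))"
```

```text
t 19.57 pos [0.4651 0.0187 0.0338] shift [ 0.535  0.002 -0.006] turn [ 0.004 -0.001 -0.001] F [-4.6 -0.2 11.8] w 0.0445 g 34.96554605662823
[-0.07938944  0.00786509]
```

Request:
carry_out --pt "0 0 -0.022 0 0 0" --pt "0.1 0 0 0 0 0" --pt "0.15 0 0 0 0 0" --pt "0.15 0 0 0 0 0" --pt "0.1 0 0 0 0 0" --pt "0 0 0 0 0 0" --pt "0 0 0 0 0 0"

```text
time: 20.45
ee_pos: [0.4849, 0.0197, 0.0338]
eef_rot: [1.0, 0.026, 0.0, 0.0]
ft_force: [-0.1, -0.7, 0.0]
width: 0.0448
grip_force: 35.0
```

Request:
carry_out --pt "0.05 0 0 0 0 0" --pt "0.05 0 0 0 0 0" --pt "0.05 0 0 0 0 0" --pt "0 0 0 0 0 0" --pt "0 0 0 0 0 0"

```text
time: 21.08
ee_pos: [0.4908, 0.0199, 0.0338]
eef_rot: [1.0, 0.026, -0.0, 0.0]
ft_force: [-1.8, -0.2, 1.7]
width: 0.0448
grip_force: 35.0
```

```bash
python3 - <<'E'
from h import *
J=np.load('J.npy');plan(*jig2w(J,-.0445,.0078),.034); print(w2jig(J,read_state()['ee_pos']))
b=snap('scene'); pickle.dump(b,open('s4.pkl','wb'))
big=lambda c,r,f:cv2.resize(cv2.cvtColor(c['pixels'],cv2.COLOR_RGB2BGR)[r],None,fx=f,fy=f,interpolation=cv2.INTER_CUBIC)
cv2.imwrite('pics/s4.png',big(b,np.s_[175:275,235:345],6))
E
```

```text
t 21.07 pos [0.4908 0.0199 0.0338] shift [ 0.227  0.    -0.005] turn [ 0.001  0.    -0.001] F [-1.8 -0.2  1.7] w 0.0448 g 34.963002149015665
[-0.05358169  0.00780667]
```

View pics/s4.png

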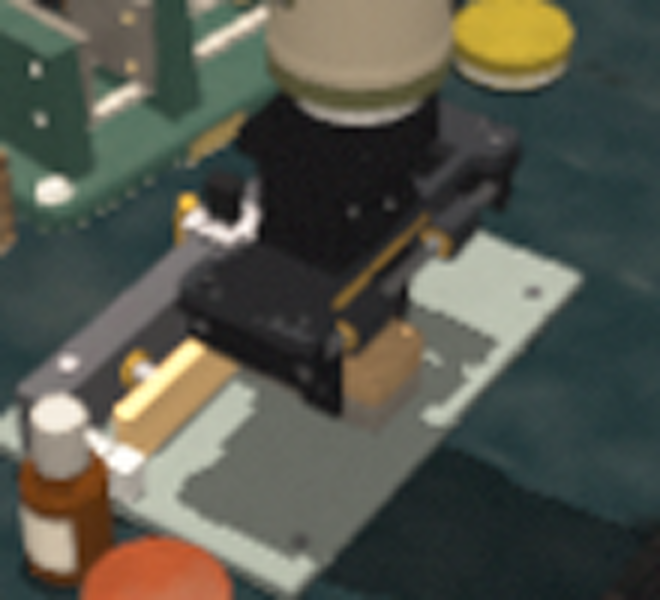

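The picture shows the block held flat on the bed, with the fence end at about (118,412) in the crop. I keep pushing in small steps and track the force and the fence edge.

Request:
carry_out --pt "0.05 0 0 0 0 0" --pt "0.05 0 0 0 0 0" --pt "0 0 0 0 0 0" --pt "0 0 0 0 0 0"

```text
time: 21.62
ee_pos: [0.4939, 0.0201, 0.0338]
eef_rot: [1.0, 0.026, -0.001, 0.0]
ft_force: [-8.0, -0.7, 7.2]
width: 0.045
grip_force: 35.0
```

Request:
carry_out --pt "0.05 0 0 0 0 0" --pt "0.05 0 0 0 0 0" --pt "0 0 0 0 0 0" --pt "0 0 0 0 0 0"

```text
time: 22.12
ee_pos: [0.4968, 0.0201, 0.0337]
eef_rot: [1.0, 0.026, -0.002, 0.001]
ft_force: [-14.7, -1.4, 14.4]
width: 0.0451
grip_force: 35.0
```

```bash
cat > fen.py <<'E'
from h import *
def fence(b):
    "jig x (mm) of fence-plate top faces, from the yellow plate's depth points in the scene view"
    J=np.load('J.npy'); P=pts(b); hsv=cv2.cvtColor(b['pixels'],cv2.COLOR_RGB2HSV).astype(int)
    m=(hsv[...,0]>14)&(hsv[...,0]<28)&(hsv[...,1]>70)&(hsv[...,2]>130)
    j=w2jig(J,P.reshape(-1,3)[:,:2].T.reshape(2,-1).T[0]) if 0 else None
    d=P[...,:2]-J[:2]; c,s=np.cos(J[2]),np.sin(J[2]); x=(c*d[...,0]+s*d[...,1])*1000; y=(-s*d[...,0]+c*d[...,1])*1000; z=P[...,2]*1000
    f=m&(y>60)&(y<112)&(abs(x)<40)&(z>18)&(z<42)
    t=m&(y>60)&(y<112)&(abs(x)<40)&(z>45)
    return 'front face x',np.median(x[f]).round(1),f.sum(),'top x',np.median(x[t]).round(1),t.sum()
E
python3 - <<'E'
from fen import *
J=np.load('J.npy');plan(*jig2w(J,-.0445,.0078),.034); print(w2jig(J,read_state()['ee_pos']))
b=snap('scene')
print(fence(pickle.load(open('s0.pkl','rb'))[1]),fence(pickle.load(open('s4.pkl','rb'))),fence(b))
E
```

```text
t 22.12 pos [0.4968 0.0201 0.0337] shift [ 0.078 -0.003 -0.007] turn [ 0.007  0.032 -0.001] F [-14.7  -1.4  14.4] w 0.0451 g 34.97812635730952
[-0.0476282   0.00767837]
('front face x', np.float64(2.0), np.int64(75), 'top x', np.float64(4.1), np.int64(30)) ('front face x', np.float64(3.4), np.int64(76), 'top x', np.float64(4.2), np.int64(43)) ('front face x', np.float64(9.2), np.int64(85), 'top x', np.float64(9.5), np.int64(44))
```

Request:
carry_out --pt "0 0 -0.02 0 0 0" --pt "0.04 0 -0.01 0 0 0" --pt "0.04 0 0 0 0 0" --pt "0 0 0 0 0 0" --pt "0 0 0 0 0 0"

```text
time: 22.8
ee_pos: [0.4995, 0.0203, 0.0339]
eef_rot: [1.0, 0.026, -0.003, 0.0]
ft_force: [-9.9, 0.1, 1.6]
width: 0.0445
grip_force: 35.0
```

```bash
python3 - <<'E'
from fen import *
J=np.load('J.npy');plan(*jig2w(J,-.0445,.0078),.034); print(w2jig(J,read_state()['ee_pos']))
print(fence(snap('scene')))
E
```

```text
t 22.8 pos [0.4995 0.0203 0.0339] shift [ 0.011 -0.003 -0.003] turn [0.004 0.039 0.001] F [-9.9  0.1  1.6] w 0.0445 g 34.97104431968182
[-0.04493754  0.0076695 ]
('front face x', np.float64(12.4), np.int64(81), 'top x', np.float64(12.0), np.int64(48))
```

Request:
carry_out --pt "0 0 0.005 0 0.03 0" --pt "0 0 0 0 0 0" --pt "0 0 0 0 0 0" --pt "0 0 0 0 0 0" --pt "0 0 0 0 0 0" --pt "0 0 0 0 0 0"

```text
time: 23.6
ee_pos: [0.4995, 0.0202, 0.0338]
eef_rot: [1.0, 0.026, -0.001, 0.0]
ft_force: [-10.0, -3.0, 2.9]
width: 0.045
grip_force: 35.0
```

```bash
python3 - <<'E'
from fen import *
J=np.load('J.npy');plan(*jig2w(J,-.0445,.0078),.034); print(w2jig(J,read_state()['ee_pos']))
b=snap('scene');print(fence(b)); pickle.dump(b,open('s5.pkl','wb'))
b2=pickle.load(open('s2.pkl','rb'))[1]
g=lambda c:cv2.cvtColor(c['pixels'],cv2.COLOR_RGB2GRAY)
A=g(b2)[200:216,262:276]; res=cv2.matchTemplate(g(b)[196:220,258:280],A,cv2.TM_CCOEFF_NORMED); print(res.round(2), cv2.minMaxLoc(res))
f=lambda c:cv2.resize(cv2.cvtColor(c['pixels'],cv2.COLOR_RGB2BGR)[190:250,250:320],None,fx=5.6,fy=5.6,interpolation=cv2.INTER_CUBIC)
cv2.imwrite('pics/s5.png',np.hstack([f(b2),f(b)]))
E
```

```text
t 23.6 pos [0.4995 0.0202 0.0338] shift [ 0.011 -0.003 -0.005] turn [0.005 0.009 0.001] F [-10.   -3.    2.9] w 0.045 g 34.97101442422718
[-0.04495009  0.00766248]
('front face x', np.float64(12.2), np.int64(83), 'top x', np.float64(11.5), np.int64(45))
[[ 0.21  0.21  0.19  0.15  0.1   0.02 -0.06 -0.12 -0.16]
 [ 0.32  0.38  0.4   0.37  0.28  0.17  0.04 -0.06 -0.12]
 [ 0.38  0.5   0.57  0.57  0.5   0.36  0.19  0.04 -0.05]
 [ 0.38  0.54  0.68  0.77  0.75  0.6   0.37  0.17  0.05]
 [ 0.29  0.46  0.66  0.84  0.88  0.74  0.52  0.32  0.18]
 [ 0.14  0.3   0.49  0.66  0.71  0.66  0.55  0.42  0.3 ]
 [-0.02  0.09  0.22  0.34  0.41  0.46  0.45  0.4   0.34]
 [-0.16 -0.1  -0.03  0.06  0.16  0.24  0.28  0.29  0.3 ]
 [-0.26 -0.23 -0.18 -0.11 -0.04  0.03  0.09  0.15  0.21]] (-0.26013025641441345, 0.8792922496795654, (0, 8), (4, 4))
```

View pics/s5.png

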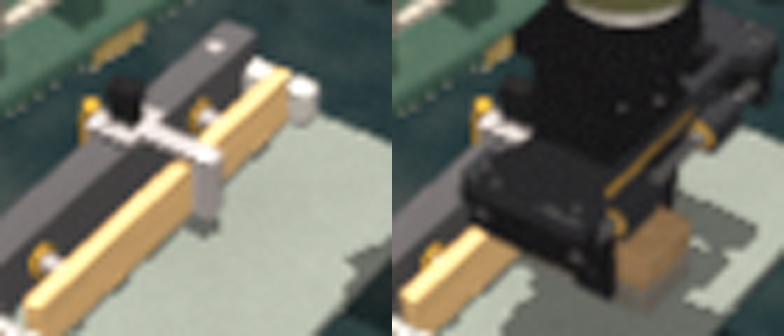

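Request:
carry_out --pt "0 0 0 0 0 0" --pt "0 0 0 0 0 0" --pt "0 0 0 0 0 0" --pt "0 0 0 0 0 0" --pt "0 0 0 0 0 0" --pt "0 0 0 0 0 0"

```text
time: 24.4
ee_pos: [0.4995, 0.0202, 0.0338]
eef_rot: [1.0, 0.026, -0.001, 0.0]
ft_force: [-11.1, -1.0, 4.4]
width: 0.0446
grip_force: 35.0
```

```bash
python3 -c "
from bench import read_state,r
s=read_state(); print(s['time'],s['ee_pos'],s['ft_force']); print(r.close_job())"
```

```text
24.4 [0.49946347 0.02020188 0.03378123] [-11.10232689  -1.03596782   4.38562909]
the job is handed in; nothing more can be done
None
```

The job is handed in at 24.4 s: the stop is within about 0.5 mm of the post, and the block is held felt down on the bed with its end against the fence, pushed back about 10 mm at 10–11 N, its gap to the stop about 1 mm by calculation only because the gripper hid it from the cameras.

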